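# Load the sample carrier and hold the bath lid open

## Robot

A 6-joint arm with a two-finger parallel gripper is mounted at the origin on the work surface. World frame = base frame: x ahead of the robot, y to its left, z up, the work surface at z = 0. Lengths are in mm, angles in degrees, forces in N, time in s.
With the tool pointing down it reaches from about 350 to 725 mm from the base axis. Payload 4.3 kg.
Tool frame: the origin (TCP) lies between the finger pads; the fingertips stand 14 mm ahead of it and the grasp point (between the pads) lies 5 mm behind it; x points along the fingers, z is the direction in which the jaws open and shut, and the axes are right-handed (so a half turn about x gives the same grasp; the last joint's range is limited). The gripper opens to 85 mm and grips with 20 to 120 N. Pads are 22 mm wide; open, the fingers measure 114 mm over their backs; the gripper's body (76 mm by 85 mm) begins 54 mm behind the grasp point. The pads swing forward as they close: fully open they stand 13 mm farther back than shut.
Start: joints at [61.003, 21.618, 4.641, 73.018, 0, 83.68], TCP at [221.699, 530.58, 245.329] pointing down, gripper open.
Joint ranges: [-156.06, 156.06], [-48.1, 94.91], [-58.44, 69.94], [-101.28, 121.22], [-78.64, 73.56], [-180, 180]. Speed limits (degrees/s): [147.25, 147.25, 180, 180, 180, 180].

## Interface

Orientations are given as [roll, pitch, yaw] about the fixed x, y, z axes, in that order (R = Rz(yaw) Ry(pitch) Rx(roll)).
In Python, from rig import get_state, get_image, camera_params, ctrl, nets gives the robot as it stands. The module is installed in compiled form; this text tells all that it offers.
- The arm moves only by the tool apply_moves, never from a script. Its argument "motion" is a list of rows, each a list of 6 numbers: the shift along the world's x, y, z each as a share of 25 mm, from -1 to 1, then the turn, a rotation vector about the world's x, y, z each as a share of 0.5 rad, from -1 to 1. A call has 1 to 8 rows; each row shifts and turns the commanded pose from where the row before left it; what a row does not reach is not made up. A row lasts 1/10 s, in which the tool goes at most 50 mm and 8.59 degrees, less where a joint would pass 70% of its speed; a pose out of reach is approached as far as the arm can. A call with a number of a shift or a turn outside -1 to 1 is refused whole. A call with a gripper value outside its range is refused whole. "hand" is the opening, from -1 (shut) to 1 (fully open), so that 0 is half open, set as the call begins (left out, the last holds). The fingers move at their own pace and stop on an object; "force" is the grip in N (left out, the last holds). Time passes only in rows, so rows that do not move let the fingers close. It gives the time, the measured TCP pose, the force and the opening at its end, in the units of the state.
- get_state(): the state, without advancing time (a new reading comes with each control period).
- get_image(name): name is "scene" or "side" or "wrist"; returns (picture, depth): 384x512x3 uint8, red, green, blue; 384x512 float32, mm along the optical axis (not along the pixel's ray), 0 where there is no reading.
- camera_params(name): a dict with "camera_matrix" (3x3 intrinsics, pixels), "cam_to_world" (4x4, takes a point from camera to world coordinates). Camera axes: x right, y up, looking along -z (the intrinsics and any distortion apply to the point x, -y, -z); pixel columns grow to the right and rows downward; lengths in mm; the calibration is good to about 2 mm. A picture is of the moment at which its call begins: read the wrist's pose just before it. camera_params takes no time and is no camera call; for the wrist camera it gives the pose at the moment of the call.
- ctrl.hand_in(): hands the job in, once; it reports no verdict.
Trained networks look in the newest picture that a camera, given by its name, has taken for a name from the list of things; names that differ only in an ending like _2 or _b are one class to them, and where a whole thing is asked for, a point or a joint stands for the part that bears it (a point fixed in the world has none). Each returns a list of dicts, best first, with "score" (0 to 1); they miss things now and then, are a little off and sometimes report something else, mostly with a low value. They report only what shows in the picture. A call takes as long as a camera call.
- nets.find_in(camera, thing): "bbox" ([left, top, right, bottom] in pixels, round what is visible of it).
- nets.masks_of(camera, thing): "pixels" (384x512 bool, what is visible of it) and "bbox" ([left, top, right, bottom] in pixels, round what is visible of it).
- nets.landmark_of(camera, thing): "at" ([column, row] in pixels: a listed point, or the origin of a listed thing).
The state is a dict: "t": time; "qpos": joint angles; "dq": joint speeds; "joint_efforts": joint torques, N m; "ee_pos": TCP position; "tcp_rot": TCP orientation; "ft_force": force on the tool from outside, world axes, zero at the start; "wrist_torque": the same for the moment, N m; "opening": finger opening in mm.
Only numpy, scipy, OpenCV 4.12 (cv2) and the standard library are available. Lean on these libraries where they do the work, as an engineer would, in place of code of your own. Each camera call takes 0.05 s, during which the arm holds its last target. There are 200 camera calls.

## Task

Stand the two sample bottles that are on the bench upright in empty cells of the divided carrier, one per cell, setting them down rather than dropping them. Then lift the lid of the heated bath and hold it open at 60 degrees, so that I can lower the carrier in: finish while still holding the lid there, because it falls shut when let go. Leave the two bottles already in the carrier in their cells and do not disturb the other things on the bench.

Things in the scene. Friction and masses are not known exactly. Their poses are not given: they have to be found in the camera images.
- bath: white box-shaped heated bath fixed to the bench, 220 (its x) by 240 (its y) by 115 mm high, with a grey panel on its front (-x) face; origin at the centre of its underside; its own x axis points from the panel to the hinge side, z up. It is roughly facing the robot (yaw within 0.25 rad) and may stand on the left or the right.
- lid (a joint): opening angle of the bath's lid in rad: 0 shut, growing as it is raised, stop at 1.45. The lid is a flat steel plate 220 by 240 by 8 mm, about 0.4 kg; it covers the whole top of the bath, and no spring or friction holds it: it falls shut from every angle. 60 degrees is 1.047 rad.
- lid_hinge (a point): midpoint of the lid's hinge line, which runs along the bath's y axis at the bath's far top edge: 110 mm in the bath's x from its origin, 115.5 mm up. The point is on the underside of the lid.
- lid_handle (a point): middle of the lid's handle: a black round bar 12 mm in diameter and 110 mm long, parallel to the hinge line, on two end posts, its axis 35 mm above the lid's top face. With the lid shut it lies 190 mm from the hinge line towards the panel (30 mm from the lid's free edge) and 43 mm above the hinge line; it swings up with the lid, and the bar can turn within a grip that pinches it.
- carrier: loose grey plastic open carrier, 132 (its x) by 196 (its y) by 50 mm high, walls, floor and dividers 4 mm thick, 0.9 kg; 2 by 3 square cells at 64 mm pitch (60 mm clear), with centres at x = -32 or +32 mm and y = -64, 0 or +64 mm from its origin, which is the centre of its underside; cell floors 4 mm above it. Two cells are taken at the start. It stands on the other side from the bath, yaw within 0.25 rad.
- bottle_a: one of the two bottles to load, standing on the bench in front of the carrier: amber glass sample bottle, a plain cylinder 36 mm in diameter and 95 mm tall with the top 25 mm a white screw cap of the same diameter, about 0.12 kg, upright; origin at the centre of its underside, z up
- bottle_b: the other bottle to load, standing on the bench in front of the carrier: amber glass sample bottle, a plain cylinder 36 mm in diameter and 95 mm tall with the top 25 mm a white screw cap of the same diameter, about 0.12 kg, upright; origin at the centre of its underside, z up
- racked_a: already in a cell of the carrier, the same kind of bottle: amber glass sample bottle, a plain cylinder 36 mm in diameter and 95 mm tall with the top 25 mm a white screw cap of the same diameter, about 0.12 kg, upright; origin at the centre of its underside, z up
- racked_b: already in another cell of the carrier, the same kind of bottle: amber glass sample bottle, a plain cylinder 36 mm in diameter and 95 mm tall with the top 25 mm a white screw cap of the same diameter, about 0.12 kg, upright; origin at the centre of its underside, z up
- wash_bottle: bystander: white plastic bottle 64 mm in diameter, 160 mm tall, in the middle beyond the dish; origin at the centre of its underside
- dish: bystander: low round glass dish 56 mm in diameter, 25 mm high, between bath and carrier; origin at the centre of its underside

How it is judged:
By the outcome, as a careful person would: the job done as asked, in the order asked, and still so for the second after the job is handed in, while the arm keeps its last pose, push and grip.
It also fails if it takes over 72 s, if anything falls off the work surface, if the arm or the gripper's body presses on something with over 40 N, if the wrist force passes 120 N, or if a joint passes its speed limit or range.

## Working session

There is one attempt and no reset: what is moved stays moved. The work goes in short steps, Python scripts to look and compute and a tool call to move; the robot and the scene stay as the last step left them, time stands still between calls to the robot, and variables do not carry over. Pictures are saved under pics/ and viewed, about 8 in all and at most 12, crops included, and the job is handed in when it is done.

Besides the shell and the picture viewer there is one more tool, called after "Call:" as name(argument=value, ...), one argument or row to a line, values as JSON. apply_moves: Moves the arm, as the interface text tells. Its arguments: {"type":"object","properties":{"motion":{"type":"array"},"hand":{"type":"number"},"force":{"type":"number"}},"required":["motion"]}

```bash
mkdir -p pics
cat > h.py <<'E'
import numpy as np, cv2
from rig import get_state, get_image, camera_params, ctrl, nets
def cloud(cam, d):
    p=camera_params(cam); K=np.array(p["camera_matrix"]); T=np.array(p["cam_to_world"])
    v,u=np.mgrid[0:384,0:512]
    X=np.stack([(u-K[0,2])/K[0,0]*d, -(v-K[1,2])/K[1,1]*d, -d, np.ones_like(d)],-1)
    return (X@T.T)[...,:3]
def save(n,im): cv2.imwrite(f"pics/{n}.png", cv2.cvtColor(im,cv2.COLOR_RGB2BGR))
E
python3 - <<'E'
from h import *
s=get_state(); print(s["t"],s["ee_pos"],s["tcp_rot"],s["opening"])
ims=[]
for c in ("scene","side"):
    im,d=get_image(c); ims.append(im); P=cloud(c,d)
    print(c,np.round(camera_params(c)["cam_to_world"],2).tolist())
    for t in ("bottle_a","racked_a","carrier","bath","lid_handle","wash_bottle","dish"):
        for m in nets.masks_of(c,t)[:5]:
            if m["score"]<.3: continue
            q=P[m["pixels"]&(d>0)]
            print(t,round(m["score"],2),m["bbox"],len(q),np.round(np.percentile(q,[2,50,98],axis=0)).tolist() if len(q) else'')
save("a",cv2.resize(np.hstack(ims),(800,300)))
E
```

```text
0.0 [221.40524017 530.01029855 244.37083262] [ 174.12303446   89.88661997 -118.5561738 ] 85.54560774875983
scene [[-0.38, -0.8, 0.46, 1105.06], [0.92, -0.33, 0.19, 232.12], [0.0, 0.49, 0.87, 1034.59], [0.0, 0.0, 0.0, 1.0]]
bottle_a 0.72 [323.2, 183.9, 337.5, 206.0] 247 [[458.0, 223.0, 12.0], [484.0, 239.0, 77.0], [491.0, 255.0, 98.0]]
bottle_a 0.63 [291.9, 178.7, 307.2, 204.6] 257 [[440.0, 117.0, -1.0], [515.0, 144.0, 72.0], [522.0, 160.0, 97.0]]
racked_a 0.71 [282.2, 204.3, 295.2, 226.0] 210 [[586.0, 120.0, 35.0], [612.0, 137.0, 94.0], [620.0, 151.0, 102.0]]
racked_a 0.63 [314.1, 235.9, 331.8, 253.6] 238 [[641.0, 253.0, 22.0], [664.0, 269.0, 90.0], [672.0, 286.0, 102.0]]
bath 0.71 [134.8, 128.7, 241.4, 226.2] 6541 [[495.0, -318.0, 2.0], [625.0, -183.0, 123.0], [709.0, -82.0, 158.0]]
lid_handle 0.77 [135.1, 129.5, 236.7, 208.3] 4759 [[498.0, -317.0, 117.0], [605.0, -196.0, 124.0], [705.0, -84.0, 162.0]]
wash_bottle 0.64 [213.1, 226.2, 242.2, 263.6] 640 [[737.0, -19.0, 6.0], [775.0, 15.0, 106.0], [792.0, 37.0, 161.0]]
dish 0.62 [234.9, 208.0, 257.9, 226.6] 275 [[608.0, -14.0, 1.0], [6
[... 838 characters left out ...]
]
bath 0.85 [220.4, 222.3, 357.9, 369.8] 13115 [[485.0, -326.0, 8.0], [586.0, -245.0, 122.0], [703.0, -93.0, 160.0]]
lid_handle 0.74 [222.0, 224.4, 361.2, 344.5] 9976 [[491.0, -322.0, 119.0], [593.0, -221.0, 123.0], [702.0, -92.0, 162.0]]
wash_bottle 0.93 [298.0, 178.6, 324.8, 228.8] 960 [[729.0, -29.0, 14.0], [751.0, -14.0, 95.0], [782.0, 15.0, 160.0]]
wash_bottle 0.6 [222.4, 223.2, 354.8, 368.5] 12957 [[485.0, -326.0, 12.0], [586.0, -245.0, 122.0], [702.0, -93.0, 160.0]]
dish 0.65 [255.4, 217.8, 272.9, 235.4] 308 [[605.0, -16.0, 10.0], [630.0, 6.0, 24.0], [656.0, 31.0, 28.0]]
dish 0.57 [222.2, 224.8, 358.3, 344.0] 9929 [[491.0, -322.0, 119.0], [592.0, -220.0, 123.0], [701.0, -92.0, 162.0]]
```

Run:
```python
from h import *
from scipy.spatial.transform import Rotation as R
s=get_state(); M=R.from_euler("xyz",s["tcp_rot"],degrees=True).as_matrix(); print(M.round(2).tolist())
A=[]
for c in ("scene","side"):
    im,d=get_image(c); P=cloud(c,d)[d>0]; A.append(P)
    for n,x,y in (("a",472,238),("b",505,141),("rb",653,270),("ra",602,136)):
        q=P[(np.hypot(P[:,0]-x,P[:,1]-y)<35)&(P[:,2]>90)&(P[:,2]<110)]
        print(c,n,len(q),np.round((cv2.minEnclosingCircle(q[:,:2].astype(np.float32)),np.median(q[:,2])) [0][0],1), q.mean(0).round(1))
    def box(x0,x1,y0,y1,z0,z1):
        q=P[(P[:,0]>x0)&(P[:,0]<x1)&(P[:,1]>y0)&(P[:,1]<y1)&(P[:,2]>z0)&(P[:,2]<z1)]
        return q
    q=box(535,720,60,340,46,54); print(c,"carrier",len(q),cv2.minAreaRect(q[:,:2].astype(np.float32)))
    q=box(470,740,-360,-50,119,128); print(c,"lid",len(q),cv2.minAreaRect(q[:,:2].astype(np.float32)),np.median(q[:,2]))
    q=box(470,740,-360,-50,152,175); print(c,"bar",len(q),cv2.minAreaRect(q[:,:2].astype(np.float32)),q[:,2].max())
    save("s_"+c,im[60:384])
i=[cv2.imread(f"pics/s_{c}.png") for c in ("scene","side")]
cv2.imwrite("pics/b.png",np.vstack([cv2.resize(i[0][30:230,100:400],(450,300)),cv2.resize(i[1][50:250,150:450],(450,300))]))
```

```text
[[0.0, -0.92, 0.39], [0.0, 0.39, 0.92], [-1.0, -0.0, 0.0]]
scene a 96 [472.4 240.5] [473.3 239.4  94.8]
scene b 94 [504.2 143.4] [504.9 143.6  94.9]
scene rb 127 [653.6 268.8] [655.4 268.6  98.9]
scene ra 113 [602.7 135.7] [603.6 135.8  98.5]
scene carrier 355 ((625.1446533203125, 203.11297607421875), (135.21900939941406, 196.0534210205078), 4.791018486022949)
scene lid 4531 ((601.8910522460938, -201.98924255371094), (241.7893829345703, 232.3694305419922), 89.3176498413086) 123.49073119321679
scene bar 149 ((517.3982543945312, -199.62435913085938), (120.19434356689453, 13.094765663146973), 89.96621704101562) 170.34294996693893
side a 101 [472.5 235.4] [471.2 235.2  93.6]
side b 118 [503.3 139. ] [502.5 138.5  93.5]
side rb 108 [652.6 264.7] [652.1 262.7  97. ]
side ra 128 [601.8 131.1] [600.5 129.3  97. ]
side carrier 321 ((623.770751953125, 199.14295959472656), (133.62876892089844, 199.8818817138672), 5.098974227905273)
side lid 9638 ((600.9097290039062, -205.2872314453125), (242.26084899902344, 228.60928344726562), 89.33386993408203) 122.8463234733631
side bar 312 ((516.4483642578125, -205.0520782470703), (120.48792266845703, 13.22065544128418), 89.59083557128906) 167.56535158338272
```

View pics/b.png

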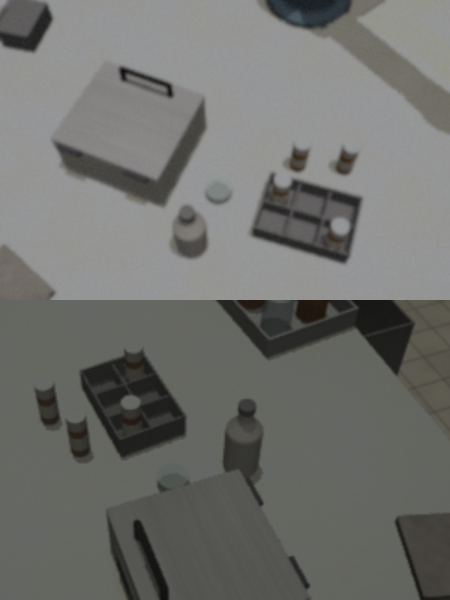

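Call:
apply_moves(
  motion=[
    [0.84, -0.97, 0, 0, 0, 0.08],
    [0.84, -0.97, 0, 0, 0, 0.08],
    [0.84, -0.97, 0, 0, 0, 0.08],
    [0.84, -0.97, 0, 0, 0, 0.08],
    [0.84, -0.97, 0, 0, 0, 0.08],
    [0.84, -0.97, 0, 0, 0, 0.08],
  ],
  hand=1,
)

```text
t: 1.5
ee_pos: [348.4, 384.1, 245.4]
tcp_rot: [-38.0, 90.0, 43.2]
ft_force: [0.0, 0.5, 1.0]
opening: 85.5
```

Call:
apply_moves(
  motion=[
    [0.84, -0.97, 0, 0, 0, 0.08],
    [0.84, -0.97, 0, 0, 0, 0.08],
    [0.84, -0.97, 0, 0, 0, 0.08],
    [0.84, -0.97, 0, 0, 0, 0.08],
    [0.84, -0.97, 0, 0, 0, 0.08],
    [0.84, -0.97, 0, 0, 0, 0.08],
    [0, 0, 0, 0, 0, 0],
    [0, 0, 0, 0, 0, 0],
  ],
)

```text
t: 2.3
ee_pos: [473.9, 239.2, 245.3]
tcp_rot: [35.0, 90.0, 129.7]
ft_force: [0.7, -0.2, -0.6]
opening: 85.7
```

```bash
cat > w.py <<'E'
from h import *
from scipy.spatial.transform import Rotation as R
def look(name, caps):
    s=get_state(); M=R.from_euler("xyz",s["tcp_rot"],degrees=True).as_matrix()
    print(s["t"],"tcp",s["ee_pos"].round(1),"x",M[:,0].round(3),"z",M[:,2].round(3),s["opening"],np.round(s["ft_force"],1))
    im,d=get_image("wrist"); P=cloud("wrist",d); save(name,im)
    for n,x,y,z in caps:
        q=P[(d>0)&(np.hypot(P[...,0]-x,P[...,1]-y)<32)&(abs(P[...,2]-z)<5)]
        if len(q)>20: print(n,len(q),cv2.minEnclosingCircle(q[:,:2].astype(np.float32)),np.median(q[:,2]))
    return im,d,P
E
python3 - <<'E'
from w import *
im,d,P=look("w1",[("a",472,238,95),("b",504,141,95),("ra",602,133,99),("rb",653,267,99)])
print(camera_params("wrist")["cam_to_world"].round(2).tolist())
E
```

```text
2.3 tcp [473.9 239.2 245.3] x [-0.  0. -1.] z [-0.082  0.997  0.   ] 85.68251964123498 [ 0.7 -0.2 -0.6]
a 815 ((469.64190673828125, 240.59255981445312), 17.86421012878418) 94.73862398725845
b 780 ((501.49420166015625, 144.5638427734375), 18.088245391845703) 94.58497424780305
rb 483 ((650.6278076171875, 270.1228942871094), 17.80392837524414) 98.70746464464747
[[-0.08, -0.95, -0.3, 395.53], [1.0, -0.08, -0.03, 234.46], [0.0, -0.3, 0.95, 373.54], [0.0, 0.0, 0.0, 1.0]]
```

View pics/w1.png

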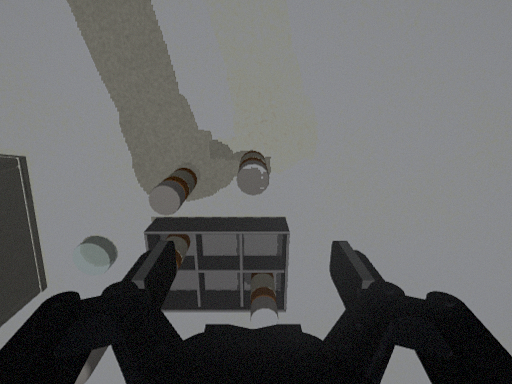

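Call:
apply_moves(
  motion=[
    [-0.07, 0.02, -1, 0, 0, 0],
    [-0.07, 0.02, -1, 0, 0, 0],
    [0, 0, -1, 0, 0, 0],
    [0, 0, -1, 0, 0, 0],
    [0, 0, -1, 0, 0, 0],
    [0, 0, -1, 0, 0, 0],
    [0, 0, -0.96, 0, 0, 0],
    [0, 0, 0, 0, 0, 0],
  ],
)

```text
t: 3.15
ee_pos: [466.5, 240.6, 68.4]
tcp_rot: [102.2, 89.6, -162.9]
ft_force: [-1.2, -0.5, 0.3]
opening: 85.5
```

Call:
apply_moves(
  motion=[
    [0, 0, 0, 0, 0, 0],
    [0, 0, 0, 0, 0, 0],
    [0, 0, 0, 0, 0, 0],
    [0, 0, 0, 0, 0, 0],
    [0, 0, 0, 0, 0, 0],
    [0, 0, 0, 0, 0, 0],
    [0, 0, 0, 0, 0, 0],
    [0, 0, 0, 0, 0, 0],
  ],
  hand=-1,
  force=30,
)

```text
t: 3.95
ee_pos: [471.4, 240.7, 72.7]
tcp_rot: [-81.0, 89.8, 13.8]
ft_force: [-1.2, -1.4, 6.8]
opening: 35.3
```

Call:
apply_moves(
  motion=[
    [0, 0, 0.5, 0, 0, 0],
    [0, 0, 1, 0, 0, 0],
    [0, 0, 1, 0, 0, 0],
    [0, 0, 1, 0, 0, 0],
    [0, 0, 1, 0, 0, 0],
    [0, 0, 1, 0, 0, 0],
    [0, 0, 0, 0, 0, 0],
    [0, 0, 0, 0, 0, 0],
  ],
)

```text
t: 4.75
ee_pos: [470.4, 240.7, 209.2]
tcp_rot: [-59.9, 89.9, 35.0]
ft_force: [0.3, -0.2, -1.8]
opening: 35.1
```

Run:
```python
from w import *
im,d,P=look("w2",[("b",502,143,95),("ra",602,135,99),("rb",651,269,99)])
q=P[(d>0)&(P[...,0]>540)&(P[...,0]<710)&(P[...,1]>80)&(P[...,1]<330)&(abs(P[...,2]-50)<3)]
print(len(q),cv2.minAreaRect(q[:,:2].astype(np.float32)))
```

```text
4.75 tcp [470.4 240.7 209.2] x [ 0.001  0.001 -1.   ] z [-0.084  0.996  0.001] 35.13939050447844 [ 0.3 -0.2 -1.8]
b 970 ((501.03631591796875, 143.88766479492188), 18.153074264526367) 93.54460695704323
493 ((614.1463623046875, 202.92236328125), (133.0266571044922, 190.40806579589844), 9.60397720336914)
```

View pics/w2.png

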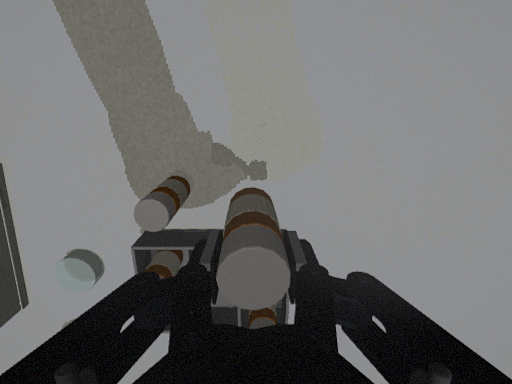

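Call:
apply_moves(
  motion=[
    [0.91, 0.2, 0, 0, 0, 0],
    [0.91, 0.2, 0, 0, 0, 0],
    [0.91, 0.2, 0, 0, 0, 0],
    [0.91, 0.2, 0, 0, 0, 0],
    [0.92, 0.18, 0, 0, 0, 0],
    [0, 0, 0, 0, 0, 0],
    [0, 0, -1, 0, 0, 0],
    [0, 0, -1, 0, 0, 0],
  ],
)

```text
t: 5.6
ee_pos: [583.6, 265.0, 157.3]
tcp_rot: [88.3, 89.9, -176.8]
ft_force: [-0.7, 0.5, -1.3]
opening: 35.4
```

Call:
apply_moves(
  motion=[
    [0, 0, -1, 0, 0, 0],
    [0, 0, -1, 0, 0, 0],
    [0, 0, -0.8, 0, 0, 0],
    [0, 0, -0.3, 0, 0, 0],
    [0, 0, 0, 0, 0, 0],
    [0, 0, 0, 0, 0, 0],
  ],
)

```text
t: 6.2
ee_pos: [584.2, 265.2, 81.8]
tcp_rot: [-50.4, 90.0, 44.4]
ft_force: [0.7, 0.2, -1.3]
opening: 35.8
```

Now gently down, watching force.

Call:
apply_moves(
  motion=[
    [0, 0, -0.08, 0, 0, 0],
    [0, 0, -0.08, 0, 0, 0],
    [0, 0, 0, 0, 0, 0],
    [0, 0, 0, 0, 0, 0],
  ],
)

```text
t: 6.6
ee_pos: [584.4, 265.1, 77.6]
tcp_rot: [-65.1, 90.0, 29.7]
ft_force: [-1.3, -0.1, -1.2]
opening: 35.4
```

Call:
apply_moves(
  motion=[
    [0, 0, -0.06, 0, 0, 0],
    [0, 0, 0, 0, 0, 0],
    [0, 0, 0, 0, 0, 0],
  ],
)

```text
t: 6.9
ee_pos: [584.8, 265.2, 76.8]
tcp_rot: [-78.5, 89.9, 16.3]
ft_force: [-0.5, -1.4, 5.0]
opening: 35.5
```

Call:
apply_moves(
  motion=[
    [0, 0, 0, 0, 0, 0],
    [0, 0, 0, 0, 0, 0],
    [0, 0, 0, 0, 0, 0],
    [0, 0, 0, 0, 0, 0],
  ],
  hand=0.3,
)

```text
t: 7.3
ee_pos: [584.0, 265.1, 75.5]
tcp_rot: [86.5, 90.0, -178.7]
ft_force: [-1.0, 0.5, 0.3]
opening: 55.5
```

Call:
apply_moves(
  motion=[
    [0, 0, 0.5, 0, 0, 0],
    [0, 0, 1, 0, 0, 0],
    [0, 0, 1, 0, 0, 0],
    [0, 0, 1, 0, 0, 0],
    [0, 0, 1, 0, 0, 0],
    [-1, -0.5, 0.5, 0, 0, 0],
    [-1, -1, 0, 0, 0, 0],
    [-1, -1, 0, 0, 0, 0],
  ],
)

```text
t: 8.1
ee_pos: [509.2, 202.4, 202.5]
tcp_rot: [-80.4, 89.8, 14.4]
ft_force: [0.6, -0.5, -0.1]
opening: 55.3
```

Call:
apply_moves(
  motion=[
    [-0.11, -0.77, 0.5, 0, 0, 0],
    [-0.1, -0.77, 0.5, 0, 0, 0],
    [-0.1, -0.78, 0.5, 0, 0, 0],
    [0, 0, 0, 0, 0, 0],
  ],
  hand=1,
)

```text
t: 8.5
ee_pos: [502.4, 143.1, 241.2]
tcp_rot: [-92.6, 89.8, 2.0]
ft_force: [0.3, 0.6, -0.3]
opening: 85.8
```

Run:
```python
from w import *
im,d,P=look("w3",[("a",584,265,99),("b",501,144,95),("ra",600,136,99),("rb",651,269,99)])
q=P[(d>0)&(P[...,0]>540)&(P[...,0]<710)&(P[...,1]>80)&(P[...,1]<330)&(abs(P[...,2]-50)<3)]
print(len(q),cv2.minAreaRect(q[:,:2].astype(np.float32)))
```

```text
8.5 tcp [502.4 143.1 241.2] x [ 0.004  0.    -1.   ] z [-0.081  0.997 -0.   ] 85.83224979828681 [ 0.3  0.6 -0.3]
a 57 ((569.95263671875, 272.0411376953125), 9.9487886428833) 97.03634193011828
b 831 ((501.7478332519531, 145.03343200683594), 17.838584899902344) 93.54404508131648
ra 648 ((599.6617431640625, 137.39303588867188), 18.12738609313965) 97.40381169481341
rb 250 ((651.6824951171875, 264.884765625), 16.260974884033203) 97.44929701551052
1191 ((622.3045654296875, 204.88800048828125), (132.3479766845703, 195.83522033691406), 4.753006935119629)
```

View pics/w3.png

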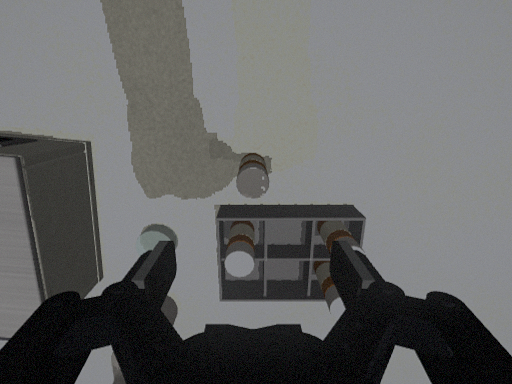

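Call:
apply_moves(
  motion=[
    [-0.04, 0.06, -1, 0, 0, 0],
    [0, 0, -1, 0, 0, 0],
    [0, 0, -1, 0, 0, 0],
    [0, 0, -1, 0, 0, 0],
    [0, 0, -1, 0, 0, 0],
    [0, 0, -1, 0, 0, 0],
    [0, 0, -0.7, 0, 0, 0],
    [0, 0, 0, 0, 0, 0],
  ],
)

```text
t: 9.35
ee_pos: [497.8, 146.5, 67.9]
tcp_rot: [89.3, 89.7, -175.8]
ft_force: [-0.0, 0.1, 0.3]
opening: 85.5
```

Call:
apply_moves(
  motion=[
    [0, 0, 0, 0, 0, 0],
    [0, 0, 0, 0, 0, 0],
    [0, 0, 0, 0, 0, 0],
    [0, 0, 0, 0, 0, 0],
    [0, 0, 0, 0, 0, 0],
    [0, 0, 0, 0, 0, 0],
    [0, 0, 0, 0, 0, 0],
    [0, 0, 0, 0, 0, 0],
  ],
  hand=-1,
  force=30,
)

```text
t: 10.15
ee_pos: [501.6, 146.0, 72.0]
tcp_rot: [-92.9, 89.9, 1.9]
ft_force: [0.4, -1.3, 5.5]
opening: 35.7
```

Call:
apply_moves(
  motion=[
    [0, 0, 0.5, 0, 0, 0],
    [0, 0, 1, 0, 0, 0],
    [0, 0, 1, 0, 0, 0],
    [0, 0, 1, 0, 0, 0],
    [0, 0, 1, 0, 0, 0],
    [0, 0, 1, 0, 0, 0],
    [0, 0, 0, 0, 0, 0],
    [0, 0, 0, 0, 0, 0],
  ],
)

```text
t: 10.95
ee_pos: [500.5, 146.2, 208.0]
tcp_rot: [-35.4, 90.0, 59.4]
ft_force: [0.3, 0.1, -1.6]
opening: 35.4
```

Call:
apply_moves(
  motion=[
    [0.9, -0.01, 0, 0, 0, 0],
    [0.9, -0.01, 0, 0, 0, 0],
    [0.9, -0.01, 0, 0, 0, 0],
    [0.9, -0.02, 0, 0, 0, 0],
    [0.9, -0.02, 0, 0, 0, 0],
    [0.9, -0.02, 0, 0, 0, 0],
    [0.94, 0, 0, 0, 0, 0],
    [0, 0, 0, 0, 0, 0],
  ],
)

```text
t: 11.75
ee_pos: [660.1, 143.3, 204.7]
tcp_rot: [91.0, 89.8, -174.2]
ft_force: [-0.8, -0.4, -2.0]
opening: 35.6
```

Call:
apply_moves(
  motion=[
    [0, 0, 0, 0, 0, 0],
    [0, 0, -1, 0, 0, 0],
    [0, 0, -1, 0, 0, 0],
    [0, 0, -1, 0, 0, 0],
    [0, 0, -1, 0, 0, 0],
    [0, 0, -1, 0, 0, 0],
    [0, 0, 0, 0, 0, 0],
    [0, 0, 0, 0, 0, 0],
  ],
)

```text
t: 12.55
ee_pos: [657.3, 143.9, 83.0]
tcp_rot: [87.5, 89.9, -177.6]
ft_force: [0.1, -0.5, -1.1]
opening: 35.5
```

Call:
apply_moves(
  motion=[
    [0, 0, -0.08, 0, 0, 0],
    [0, 0, -0.08, 0, 0, 0],
    [0, 0, 0, 0, 0, 0],
    [0, 0, 0, 0, 0, 0],
  ],
)

```text
t: 12.95
ee_pos: [659.4, 143.9, 80.0]
tcp_rot: [-82.2, 89.9, 12.6]
ft_force: [1.0, 0.1, -1.2]
opening: 35.4
```

Call:
apply_moves(
  motion=[
    [0, 0, -0.08, 0, 0, 0],
    [0, 0, 0, 0, 0, 0],
    [0, 0, 0, 0, 0, 0],
  ],
)

```text
t: 13.25
ee_pos: [658.8, 143.8, 77.2]
tcp_rot: [77.1, 90.0, 171.9]
ft_force: [-0.1, -0.3, -2.0]
opening: 35.6
```

Call:
apply_moves(
  motion=[
    [0, 0, -0.06, 0, 0, 0],
    [0, 0, 0, 0, 0, 0],
    [0, 0, 0, 0, 0, 0],
  ],
)

```text
t: 13.55
ee_pos: [659.2, 143.8, 76.1]
tcp_rot: [-83.5, 90.0, 11.3]
ft_force: [0.1, 0.1, -0.2]
opening: 35.7
```

Call:
apply_moves(
  motion=[
    [0, 0, -0.05, 0, 0, 0],
    [0, 0, 0, 0, 0, 0],
    [0, 0, 0, 0, 0, 0],
  ],
)

```text
t: 13.85
ee_pos: [659.9, 143.7, 75.8]
tcp_rot: [-97.6, 89.9, -2.8]
ft_force: [-0.5, -1.1, 5.0]
opening: 35.4
```

Call:
apply_moves(
  motion=[
    [0, 0, 0, 0, 0, 0],
    [0, 0, 0, 0, 0, 0],
    [0, 0, 0, 0, 0, 0],
    [0, 0, 0, 0, 0, 0],
  ],
  hand=0.3,
)

```text
t: 14.25
ee_pos: [658.6, 143.8, 74.1]
tcp_rot: [79.9, 90.0, 174.8]
ft_force: [-0.2, 0.3, -0.7]
opening: 55.5
```

Call:
apply_moves(
  motion=[
    [0, 0, 0.5, 0, 0, 0],
    [0, 0, 1, 0, 0, 0],
    [0, 0, 1, 0, 0, 0],
    [0, 0, 1, 0, 0, 0],
    [0, 0, 1, 0, 0, 0],
    [0, 0, 1, 0, 0, 0],
    [-1, 0, 1, 0, 0, 0],
    [-1, 0, 1, 0, 0, 0],
  ],
)

```text
t: 15.05
ee_pos: [608.8, 143.7, 263.7]
tcp_rot: [-78.1, 89.9, 16.7]
ft_force: [0.0, -0.7, 0.4]
opening: 55.6
```

Run:
```python
from w import *
im,d,P=look("w4",[("a",585,265,99),("b",659,144,99),("ra",600,136,99),("rb",651,270,99)])
print(get_state()["qpos"].round(1))
q=P[(d>0)&(P[...,0]>540)&(P[...,0]<710)&(P[...,1]>80)&(P[...,1]<330)&(abs(P[...,2]-50)<3)]
print(len(q),cv2.minAreaRect(q[:,:2].astype(np.float32)))
```

```text
15.05 tcp [608.8 143.7 263.7] x [ 0.001  0.    -1.   ] z [-0.084  0.996  0.   ] 55.63548846467428 [ 0.  -0.7  0.4]
a 257 ((581.9638671875, 265.0804138183594), 17.789264678955078) 103.36099256556116
b 186 ((658.3966064453125, 143.79061889648438), 17.924388885498047) 103.33051842132534
ra 252 ((598.8328857421875, 137.0501708984375), 17.88479995727539) 103.51128365841731
rb 187 ((650.5816040039062, 269.9668884277344), 18.041412353515625) 102.14963109080935
[ 7.5 27.2 16.7 79.2  0.   2.7]
1338 ((620.309326171875, 204.99774169921875), (129.00204467773438, 189.2853240966797), 4.7480058670043945)
```

View pics/w4.png

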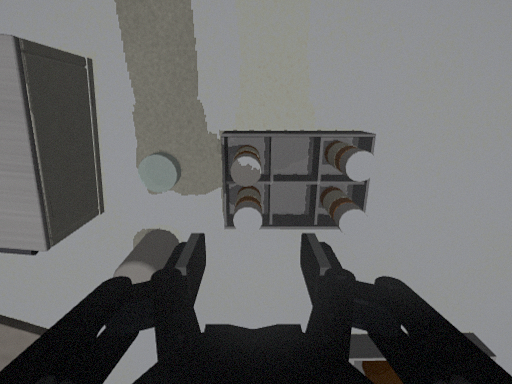

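Call:
apply_moves(
  motion=[
    [-0.27, -0.98, 0, 0, 0, -0.237],
    [-0.27, -0.98, 0, 0, 0, -0.237],
    [-0.27, -0.98, 0, 0, 0, -0.237],
    [-0.27, -0.98, 0, 0, 0, -0.237],
    [-0.27, -0.98, 0, 0, 0, -0.237],
    [-0.27, -0.98, 0, 0, 0, -0.237],
    [-0.27, -0.98, 0, 0, 0, -0.237],
  ],
)

```text
t: 15.8
ee_pos: [561.5, -28.6, 263.0]
tcp_rot: [-52.4, 89.9, -5.4]
ft_force: [0.1, -0.1, 0.4]
opening: 55.8
```

Call:
apply_moves(
  motion=[
    [-0.27, -0.98, 0, 0, 0, -0.237],
    [-0.27, -0.98, 0, 0, 0, -0.237],
    [-0.27, -0.98, 0, 0, 0, -0.237],
    [-0.27, -0.98, 0, 0, 0, -0.237],
    [-0.27, -0.98, 0, 0, 0, -0.237],
    [-0.27, -0.98, 0, 0, 0, -0.237],
    [-0.27, -0.98, 0, 0, 0, -0.237],
    [0, 0, 0, 0, 0, 0],
  ],
)

```text
t: 16.6
ee_pos: [513.9, -201.8, 262.9]
tcp_rot: [-60.5, 89.9, -61.0]
ft_force: [-0.6, 0.1, -0.3]
opening: 55.8
```

```bash
cat > bar.py <<'E'
from w import *
im,d,P=look("w5",[])
print(get_state()["qpos"].round(1))
ok=(d>0)&(P[...,0]>470)&(P[...,0]<760)&(P[...,1]>-360)&(P[...,1]<-60)
for n,z0,z1 in (("bar",156,175),("lid",115,131)):
    q=P[ok&(P[...,2]>z0)&(P[...,2]<z1)]
    print(n,len(q),cv2.minAreaRect(q[:,:2].astype(np.float32)),np.percentile(q,[1,50,99],axis=0).round(1).tolist())
E
python3 bar.py
```

```text
16.6 tcp [ 513.9 -201.8  262.9] x [ 0.001 -0.002 -1.   ] z [ 1.    -0.009  0.001] 55.787323447453126 [-0.6  0.1 -0.3]
[-27.9  18.6   2.9  74.2   0.   62.4]
bar 1624 ((515.82763671875, -198.2743377685547), (120.27918243408203, 11.552947044372559), 89.38526153564453) [[509.7, -255.5, 158.9], [515.5, -191.8, 163.1], [521.7, -139.6, 165.3]]
lid 44208 ((600.4356079101562, -200.17031860351562), (240.1298370361328, 229.8057861328125), 89.49874877929688) [[487.9, -313.3, 120.9], [602.0, -169.9, 123.1], [708.0, -81.8, 124.8]]
```

View pics/w5.png

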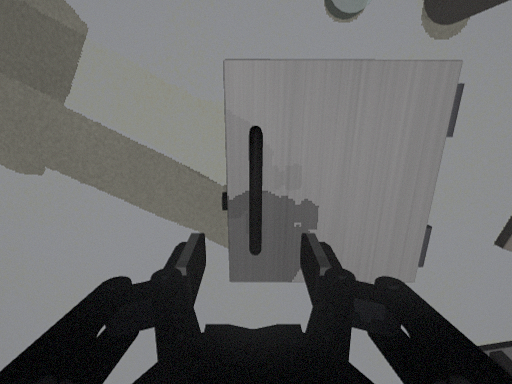

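Call:
apply_moves(
  motion=[
    [0.08, 0.12, -1, 0, 0, 0],
    [0, 0, -1, 0, 0, 0],
    [0, 0, -1, 0, 0, 0],
    [0, 0, -1, 0, 0, 0],
    [0, 0, -0.32, 0, 0, 0],
    [0, 0, 0, 0, 0, 0],
    [0, 0, 0, 0, 0, 0],
  ],
)

```text
t: 17.35
ee_pos: [517.2, -196.0, 155.3]
tcp_rot: [-20.9, 89.9, -21.1]
ft_force: [0.7, -0.2, 0.0]
opening: 55.4
```

Call:
apply_moves(
  motion=[
    [0, 0, 0, 0, 0, 0],
    [0, 0, 0, 0, 0, 0],
    [0, 0, 0, 0, 0, 0],
    [0, 0, 0, 0, 0, 0],
    [0, 0, 0, 0, 0, 0],
    [0, 0, 0, 0, 0, 0],
    [0, 0, 0, 0, 0, 0],
    [0, 0, 0, 0, 0, 0],
  ],
  hand=-1,
  force=40,
)

```text
t: 18.15
ee_pos: [516.4, -196.5, 155.0]
tcp_rot: [-53.1, 89.9, -53.4]
ft_force: [-2.9, -0.7, 5.7]
opening: 10.3
```

Run:
```python
import numpy as np
a=np.radians(167.25-np.linspace(0,60,25)); p=194.8*np.c_[np.cos(a),np.sin(a)]
print((np.diff(p,axis=0)/25).round(3).tolist())
```

```text
[[0.082, 0.33], [0.097, 0.326], [0.111, 0.321], [0.125, 0.316], [0.138, 0.311], [0.152, 0.304], [0.165, 0.297], [0.178, 0.29], [0.19, 0.282], [0.202, 0.273], [0.214, 0.264], [0.225, 0.255], [0.236, 0.245], [0.247, 0.234], [0.257, 0.223], [0.266, 0.212], [0.275, 0.2], [0.283, 0.188], [0.291, 0.175], [0.299, 0.162], [0.306, 0.149], [0.312, 0.136], [0.317, 0.122], [0.322, 0.108]]
```

Call:
apply_moves(
  motion=[
    [0.08, 0, 0.33, 0, 0, 0],
    [0.1, 0, 0.33, 0, 0, 0],
    [0.11, 0, 0.32, 0, 0, 0],
    [0.125, 0, 0.315, 0, 0, 0],
    [0.14, 0, 0.31, 0, 0, 0],
    [0.15, 0, 0.305, 0, 0, 0],
    [0.165, 0, 0.3, 0, 0, 0],
    [0.18, 0, 0.29, 0, 0, 0],
  ],
)

```text
t: 18.95
ee_pos: [541.3, -196.6, 217.1]
tcp_rot: [-159.5, 89.8, -159.8]
ft_force: [-7.0, -4.8, -2.3]
opening: 10.1
```

Call:
apply_moves(
  motion=[
    [0.19, 0, 0.28, 0, 0.02, 0],
    [0.2, 0, 0.275, 0, 0.02, 0],
    [0.215, 0, 0.265, 0, 0.02, 0],
    [0.225, 0, 0.255, 0, 0.02, 0],
    [0.235, 0, 0.245, 0, 0.02, 0],
    [0.245, 0, 0.235, 0, 0.02, 0],
    [0.255, 0, 0.225, 0, 0.02, 0],
    [0.265, 0, 0.21, 0, 0.02, 0],
  ],
)

```text
t: 19.75
ee_pos: [586.3, -197.1, 268.6]
tcp_rot: [-177.7, 85.2, -178.0]
ft_force: [-9.7, -4.3, 5.9]
opening: 10.3
```

Call:
apply_moves(
  motion=[
    [0.275, 0, 0.2, 0, 0.02, 0],
    [0.285, 0, 0.19, 0, 0.02, 0],
    [0.29, 0, 0.175, 0, 0.02, 0],
    [0.3, 0, 0.16, 0, 0.02, 0],
    [0.305, 0, 0.15, 0, 0.02, 0],
    [0.31, 0, 0.135, 0, 0.02, 0],
    [0.315, 0, 0.12, 0, 0.02, 0],
    [0.32, 0, 0.11, 0, 0.02, 0],
  ],
)

```text
t: 20.55
ee_pos: [647.3, -197.7, 301.7]
tcp_rot: [-177.9, 81.0, -178.2]
ft_force: [-6.2, -6.3, 12.4]
opening: 10.0
```

Call:
apply_moves(
  motion=[
    [0, 0, 0, 0, 0, 0],
    [0, 0, 0, 0, 0, 0],
    [0, 0, 0, 0, 0, 0],
    [0, 0, 0, 0, 0, 0],
  ],
)

```text
t: 20.95
ee_pos: [648.6, -197.7, 301.6]
tcp_rot: [-177.8, 81.2, -178.1]
ft_force: [-2.9, -5.7, 11.2]
opening: 10.4
```

Run:
```python
from w import *
s=get_state(); print(s["t"],s["ee_pos"],s["tcp_rot"],s["ft_force"],s["wrist_torque"],s["opening"],s["qpos"].round(1))
T=[];ims=[]
for c in ("scene","side","wrist"):
    im,d=get_image(c); P=cloud(c,d); ims.append(im)
    # lid plate: points in the slab region, excluding handle/gripper, y strips away from handle
    for y0,y1 in ((-318,-265),(-135,-85)):
        q=P[(d>0)&(P[...,0]>570)&(P[...,0]<725)&(P[...,1]>y0)&(P[...,1]<y1)&(P[...,2]>135)&(P[...,2]<325)]
        if len(q)<150: print(c,y0,len(q)); continue
        rng=np.random.default_rng(0); best=0
        for _ in range(400):
            i,j=rng.integers(0,len(q),2); v=(q[j]-q[i])[[0,2]]; L=np.hypot(*v)
            if L<50: continue
            n=np.array([-v[1],v[0]])/L; k=abs((q[:,[0,2]]-q[i,[0,2]])@n)<3
            if k.sum()>best: best=k.sum(); K=k
        w=q[K][:,[0,2]]; _,_,V=np.linalg.svd(w-w.mean(0),full_matrices=False)
        print(c,y0,len(q),best,"angle",np.degrees(np.arctan2(abs(V[0,1]),abs(V[0,0]))).round(2),"extent",w.min(0).round(0),w.max(0).round(0))
save("f",np.hstack([cv2.resize(i,(400,300)) for i in ims[:2]]))
```

```text
20.95 [ 648.59872626 -197.74338607  301.60759033] [-177.84469867   81.16084908 -178.13221961] [-2.92785978 -5.66295683 11.21011874] [-1.05732268  0.80655374  0.14530922] 10.380821464483178 [-20.8  49.1  60.2 109.3  -3.4  69.7]
scene -318 728 710 angle 59.97 extent [612. 135.] [705. 294.]
scene -135 1142 1094 angle 59.98 extent [602. 135.] [708. 311.]
side -318 617 550 angle 59.45 extent [597. 135.] [703. 311.]
side -135 275 257 angle 59.27 extent [599. 136.] [705. 311.]
wrist -318 882 882 angle 59.94 extent [628. 135.] [702. 263.]
wrist -135 16860 16593 angle 59.82 extent [599. 135.] [705. 311.]
```

View pics/f.png

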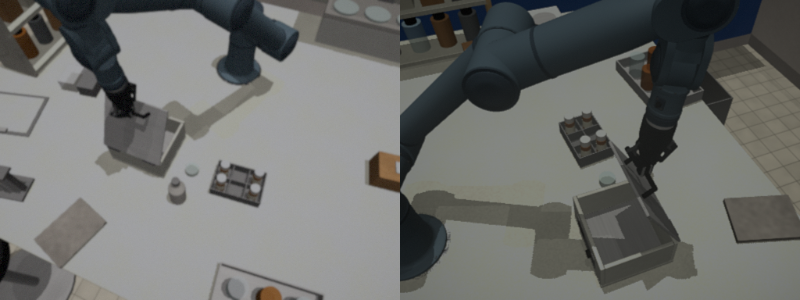

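The lid measures about 59.8°, and the bottles and the other things on the bench are in place.

```bash
python3 -c "
from rig import ctrl,get_state
ctrl.hand_in(); s=get_state(); print(s['t'],s['ee_pos'],s['ft_force'],s['opening'])"
```

```text
the job is handed in; nothing more can be done
the job is handed in; nothing more can be done
```

Both bench bottles are standing in empty corner cells of the carrier. The bath lid is open at about 60°, with the gripper still holding its handle. I handed the job in at about 21 s.

- **Bottles:** I lowered each one until the wrist felt light contact (about 5 N), then let go. A wrist picture afterwards showed all four bottles upright in their own cells. The carrier, dish and wash bottle looked undisturbed.
- **Lid:** The scene and wrist cameras measured 59.8 to 60.0°. The side camera read slightly lower, at 59.3 to 59.5°. The wrist force was about 13 N at the end.
- **Camera disagreement:** The fixed cameras differed from each other by up to about 5 mm in y, and from the wrist camera by about 3 mm. I used the wrist camera for the grasps.
- **After hand-in:** I took no reading, because the interface allows nothing more once the job is handed in.

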